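# Seat the sensor puck and snap its cover on, staying on the push

## Robot

A 7-joint arm with a two-finger parallel gripper is mounted at the origin on a cart in front of the work surface, level with it; the furniture and walls round the work are solid. World frame = base frame: x ahead of the robot, y to its left, z up, the work surface at z = 0. Lengths are in mm, angles in rad, forces in N, time in s.
With the tool pointing down it reaches from about 400 to 875 mm from the base axis. Payload 4.4 kg.
Tool frame: the origin (TCP) lies at the very end of the fingers, on their centre line; the grasp point (between the pads) lies 19 mm behind it; z points along the fingers, y is the line along which they close (so a half turn about z gives the same grasp; the last joint's range is limited). The gripper opens to 85 mm and grips with 20 to 120 N. Pads are 22 mm wide; open, the fingers measure 114 mm over their backs; the gripper's body (76 mm by 85 mm) begins 54 mm behind the grasp point. The pads swing forward as they close: fully open they stand 13 mm farther back than shut.
Start: joints at [1.075, 0.628, 0.038, 1.517, -0.027, 0.996, -0.02], TCP at [270.876, -590.884, 231.313] pointing down, gripper open.
Joint ranges: [-3.06, 3.06], [-0.37, 2.12], [-1.25, 1.32], [0.18, 2.47], [-1.1, 4.24], [0.23, 1.98], [-2.94, 2.94]. Speed limits (rad/s): [2.57, 2.57, 3.14, 3.14, 3.14, 3.14, 3.14].

## Interface

Orientations are given as [roll, pitch, yaw] about the fixed x, y, z axes, in that order (R = Rz(yaw) Ry(pitch) Rx(roll)).
In Python, from cell import sensors, get_image, camera_params, order gives the robot as it stands.
- The arm moves only by the shell command python3 -m inch 'ROWS' [OPENING]. ROWS is JSON, a list that holds one entry, the list of rows, each a list of 4 numbers: the shift along the tool's x, y, z in cm, then the turn about the tool's z in degrees. A call has 1 to 8 rows; each row is the pose to reach, as a shift and turn from the pose commanded when the call began, along the tool's axes at that moment; what a row does not reach only later rows make up. A row lasts 1/12 s, in which the tool goes at most 41.7 mm and 7.16 degrees, less where a joint would pass 70% of its speed; a pose out of reach is approached as far as the arm can. A call with a gripper value outside its range is refused whole. OPENING is the finger opening in cm, from 0 to 8.54, set as the call begins (- or left out, the last holds). The fingers move at their own pace and stop on an object; the grip force is fixed at half the most. Time passes only in rows, so rows that repeat a pose let the fingers close. It gives the time, the measured TCP pose, the force, the opening and the grip force at its end, in the units of the state.
- sensors.read_state(): the state, without advancing time (a new reading comes with each control period).
- get_image(name): name is "scene" or "top" or "wrist"; returns the picture (400x640x3 uint8, blue, green, red); there is no depth.
- camera_params(name): a dict with "mtx" (3x3 intrinsics, pixels), "rvec" (rotation vector, rad) and "tvec" (3), from world to camera coordinates, as OpenCV has them. Camera axes: x right, y down, z forward; pixel columns grow to the right and rows downward; lengths in mm; the calibration is good to about 2 mm. A picture is of the moment at which its call begins: read the wrist's pose just before it. camera_params takes no time and is no camera call; for the wrist camera it gives the pose at the moment of the call.
- order.finish_job(): hands the job in; it is judged then, once.
The state is a dict: "clock": time; "qpos": joint angles; "qd": joint speeds; "tau": joint torques, N m; "eef_pos": TCP position; "tool_rot": TCP orientation; "force": force on the tool from outside, world axes, zero at the start; "torque": the same for the moment, N m; "width": finger opening in mm; "gripper_force": force on a finger pad.
Only numpy, scipy, OpenCV 4.12 (cv2) and the standard library are available. Lean on these libraries where they do the work, as an engineer would, in place of code of your own. Each camera call takes 0.05 s, during which the arm holds its last target. There are 200 camera calls.

## Task

Put the black sensor puck into the eight-sided pocket of the open grey housing, octagon to octagon, and press it fully home onto the pocket floor. Then set the dark blue hooded cover over it, tongues towards the two spring clips, and press it straight down; do not stop when the force drops but keep pressing until it lies flat on the housing with both clips snapped over the tongues. The fresh seal under the cover has to take under pressure, so finish while still holding the cover pressed firmly down, and leave the tape roll, the jar and the cutters where they are.

Things in the scene. Friction and masses are not known exactly. Their poses are not given: they have to be found in the camera images.
- puck: Black moulded sensor puck with a yellow tag on top, loose, about 0.05 kg: an octagon (rectangle with 45 degree corners of about 11 mm) 38 mm along x, 44 mm along y, 17 mm high, its sides leaning in by 6 degrees (35 x 40 mm at 15 mm up). Origin: centre of its underside, z up. Starts flat on the desk; may go into the pocket either way round.
- housing: Light grey open sensor housing, 100 (x) x 92 (y) mm, on an aluminium plate 108 x 124 x 6 mm, fixed to the desk. Origin: centre of the plate's underside, z up. Flat deck 24 mm above it. Guides at the four corners stand 10 mm above the deck, 1.2 mm clear of the cover at the deck, 3 mm at the top; between them (|y| < 23 mm) the deck is open to both x sides. Black cable gland at +x.
- pocket (a point): Centre of the pocket floor, 17 mm above the housing's origin, same axes. The pocket is an octagon 41.5 (x) x 47.5 (y) mm, 7 mm deep, 1.75 mm clear of the puck all round. Brass leaf springs on its two y walls stop the puck 2 to 3 mm above the floor; 4 to 8 N push it home, where they hold it. It then stands 10 mm above the deck.
- seat (a point): Centre of the deck, 24 mm above the housing's origin, same axes: the cover's origin comes here, its axes along the housing's, either way round.
- cover: Dark blue cover, loose, about 0.08 kg: flat flange 88 (x) x 80 (y) x 5 mm with a hollow hood at its centre, 49 (x) x 55 (y) mm outside, 44 x 50 mm inside, top 18 mm above the underside; 19.5 mm of flange lies beside the hood at each x side. Tongues 28 mm wide, 3.5 mm thick stick out 7 mm at both y ends, level with the underside. Origin: centre of the underside, z up. Starts flat on the desk.
- hood_top (a point): Centre of the top of the cover's hood, 18 mm above the cover's origin. A dark round window beside it lies 8 mm towards the cover's +y.
- clip_left (a joint): Steel spring clip, 22 mm wide, at the middle of the housing's +y end, rad: 0 = upright (at rest, or snapped over), growing as its top bends outwards, about 0.18 as the tongue passes its nose.
- clip_right (a joint): The same clip at the housing's -y end, values as for clip_left.
- clip_left_nose (a point): Lower inner edge of clip_left's nose, 29 mm above the housing's origin; it reaches 3.5 mm over the seated tongue. Above it a steep ramp, its top 39 mm above the origin. Pressed down, the cover meets the ramps 13 mm above the deck; the push rises to 8 to 14 N, drops about 6 mm above the deck, drops to nothing at about 2 mm as both clips snap back, then the cover meets the hard deck.
- clip_right_nose (a point): The same point of clip_right.
- tape: Bystander: roll of cream tape lying flat, 60 mm across, 19 mm high, loose.
- jar: Bystander: small cream jar with a green lid, 41 mm across, 29 mm high, loose.
- cutters: Bystander: red-handled side cutters, 125 mm long, lying flat, loose.
Mind the look-alikes: they are no part of the job. Several things look just like the puck: the one meant starts farthest to the robot's left.

How it is judged:
By the outcome, as a careful person would: the job done as asked, in the order asked, and still so for the second after the job is handed in, while the arm keeps its last pose, push and grip.
It also fails if it takes over 48 s, if anything falls off the work surface, if the arm or the gripper's body presses on something with over 40 N, if the wrist force passes 120 N, or if a joint passes its speed limit or range.

## Working session

There is one attempt and no reset: what is moved stays moved. The work goes in short steps, Python scripts to look and compute and a shell command to move; the robot and the scene stay as the last step left them, time stands still between calls to the robot, and variables do not carry over. Pictures are saved under pics/ and viewed, at most 10 in all, crops included, and the job is handed in when it is done.

```bash
mkdir -p pics; ls
python3 - <<'E'
from cell import sensors,get_image,camera_params
import cv2
print(sensors.read_state())
for n in("top","scene"):
    cv2.imwrite(f"pics/{n}0.png",get_image(n)); p=camera_params(n); print(n,p)
E
```

```text
pics
{'clock': 0.0, 'qpos': array([ 1.07521107,  0.62937211,  0.03847065,  1.51840406, -0.02698659,
        0.99628471, -0.02000282]), 'qd': array([-6.02121088e-04, -7.34268829e-04, -9.21367257e-05,  8.81157914e-04,
       -3.83606923e-04,  1.85740813e-04,  2.51234192e-04]), 'tau': array([-1.50901842e-04, -5.63401437e+01,  1.22607082e+00, -1.93444920e+01,
        1.09188686e-02,  1.03875477e-02, -5.86243331e-06]), 'eef_pos': array([ 270.57767734, -590.29843117,  230.36125372]), 'tool_rot': array([-3.13964402e+00,  5.59353626e-05,  4.29765760e-01]), 'force': array([ 0.27897367,  0.0706716 , -0.24362811]), 'torque': array([-0.00763646, -0.05468118,  0.00627603]), 'gripper_force': 0.0, 'width': 85.6226254461127}
top {'mtx': array([[388.10997975,   0.        , 318.53203837],
       [  0.        , 388.10997975, 192.71573689],
       [  0.        ,   0.        ,   1.        ]]), 'rvec': array([ 2.16288705, -2.04746022,  0.21740377]), 'tvec': array([-361.08978292,  555.64707439,  904.61062583])}
scene {'mtx': array([[489.81144023,   0.        , 321.06054465],
       [  0.        , 489.81144023, 202.20472829],
       [  0.        ,   0.        ,   1.        ]]), 'rvec': array([ 2.311063  , -0.46065015,  0.17092661]), 'tvec': array([-655.44790212,  -30.00900882, 1349.97043902])}
```

View pics/top0.png

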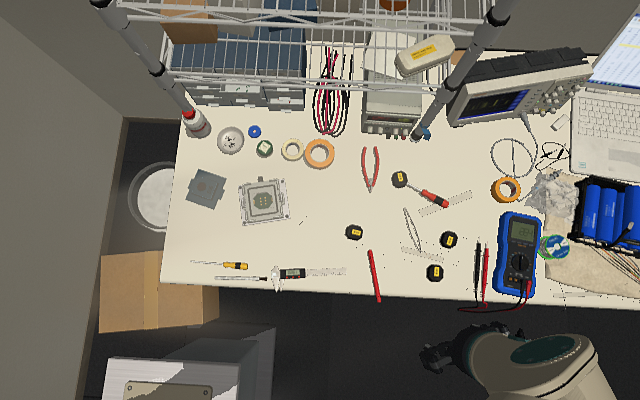

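View pics/scene0.png

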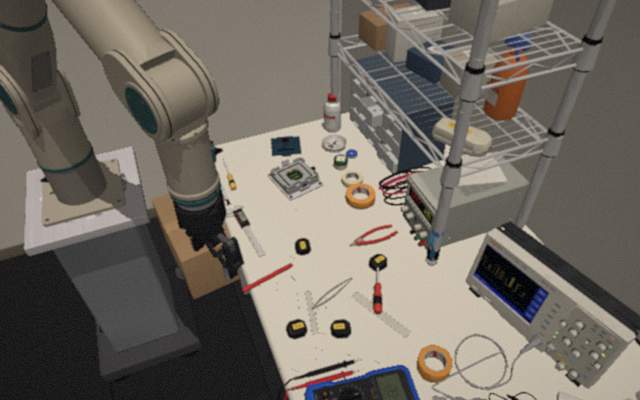

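The top view shows the leftmost puck at (354,232), the housing at (264,201) and the cover at (206,188). The tape is at (292,149), the jar at (264,148) and the cutters at (371,168). Next I'll localise these and enlarge the area.

```bash
cat > h.py <<'E'
import numpy as np,cv2
from cell import sensors,get_image,camera_params
from scipy.spatial.transform import Rotation as R
def w(p,uv,z):
    """pixel -> world at height z"""
    M=cv2.Rodrigues(p["rvec"])[0]; d=M.T@np.linalg.inv(p["mtx"])@[uv[0],uv[1],1.]; c=-M.T@np.ravel(p["tvec"])
    return c+d*(z-c[2])/d[2]
def px(p,X): return cv2.projectPoints(np.float64(X).reshape(-1,3),p["rvec"],p["tvec"],p["mtx"],None)[0].reshape(-1,2)
def togo(x,y,z,yaw=None):
    """shift in tool axes cm (+turn deg) from the measured pose"""
    s=sensors.read_state(); r=R.from_euler("xyz",s["tool_rot"])
    d=r.inv().apply(np.array([x,y,z])-s["eef_pos"])/10
    t=None
    if yaw is not None: t=-np.degrees((yaw-s["tool_rot"][2]+np.pi/2)%np.pi-np.pi/2)
    print("pos",s["eef_pos"].round(1),"rot",s["tool_rot"].round(4),"go cm",d.round(2),"turn",t, "clock",s["clock"],"q7",s["qpos"][6].round(2))
E
python3 - <<'E'
from h import *
p=camera_params("top")
for n,uv,z in(("puck",(354,232),17),("hous",(264,201),24),("cover",(206,188),5),("jar",(264,148),29),("tape",(292,149),19),("cut",(371,168),8)): print(n,w(p,uv,z).round())
im=cv2.imread("pics/top0.png")[130:250,170:390]
cv2.imwrite("pics/c.png",cv2.resize(im,None,fx=3.6,fy=3.6,interpolation=cv2.INTER_CUBIC))
E
```

```text
puck [ 487. -425.   17.]
hous [ 553. -191.   24.]
cover [583. -33.   5.]
jar [ 693. -180.   29.]
tape [ 698. -253.   19.]
cut [ 660. -465.    8.]
```

View pics/c.png

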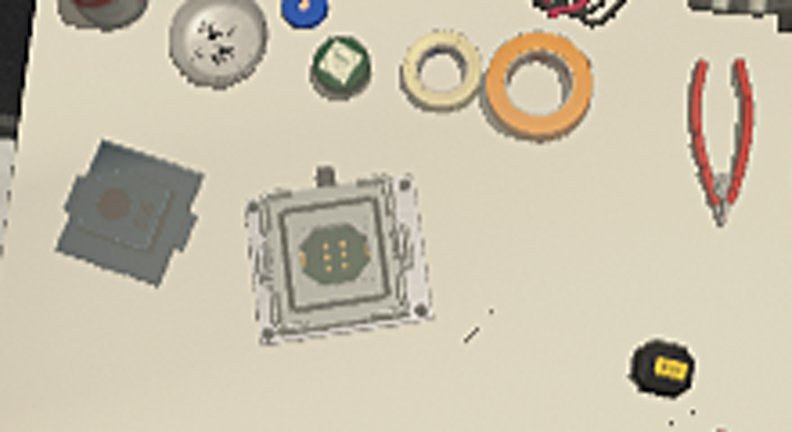

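The crop shows the housing with its gland at top (325,175), clips at left and right ends, and the pocket at about (335,257). The cover is at lower left with its window at (113,205) and tongues on left and right. The puck is at (662,368).

Run:
```python
from h import *
p=camera_params("wrist"); M=cv2.Rodrigues(p["rvec"])[0]; c=-M.T@np.ravel(p["tvec"])
s=sensors.read_state(); r=R.from_euler("xyz",s["tool_rot"])
print("cam in tool",r.inv().apply(c-s["eef_pos"]).round(1)); print("cam axes in tool\n",(r.inv().as_matrix()@M.T).round(2), p["mtx"][0,0])
# want puck point roughly centred
print(px(p,[c[0],c[1],0]))
t=camera_params("top")
f=lambda u,v,z:w(t,(170+u/3.6,130+v/3.6),z)
a=f(262,345,6);b=f(433,318,6);cc=f(415,175,6);d=f(247,205,6)
print("plate",a,b,cc,d,"yaw",np.degrees(np.arctan2(*(a-b)[[1,0]]))-90,np.degrees(np.arctan2(*(d-a)[[1,0]])), (a+b+cc+d)/4)
togo(487,-425,180);
```

```text
cam in tool [  71.    -0.2 -144. ]
cam axes in tool
 [[ 0.   -0.96 -0.28]
 [ 1.    0.    0.  ]
 [-0.   -0.28  0.96]] 279.4741334724038
[[321.83162354 115.90458258]]
plate [ 488.23450087 -139.31524896    6.        ] [ 514.37951111 -260.154051      6.        ] [ 619.36223679 -239.50323173    6.        ] [ 590.08849763 -118.47483726    6.        ] yaw 12.208486894567756 11.563715743044037 [ 553.0161866  -189.36184224    6.        ]
pos [ 270.6 -590.4  230.5] rot [-3.1399 -0.      0.4298] go cm [26.56 -6.01  5.06] turn None clock 0.1 q7 -0.02
```

```bash
python3 -m inch '[[[4,-0.9,0.7,0],[8,-1.8,1.5,0],[12,-2.7,2.2,0],[16,-3.6,3,0],[20,-4.5,3.8,0],[24,-5.4,4.5,0],[26.6,-6,5,0],[26.6,-6,5,0]]]' 8.5
python3 - <<'E'
from h import *
s=sensors.read_state();print(s["eef_pos"],s["qd"].round(3))
im=get_image("wrist"); cv2.imwrite("pics/w1.png",im); p=camera_params("wrist"); print(px(p,[487,-425,17]))
np.savez("w1.npz",**p)
E
```

```text
clock: 0.77
eef_pos: [494.5, -417.3, 179.4]
tool_rot: [-3.137, -0.005, 0.441]
force: [0.3, 0.1, 0.5]
width: 85.1
gripper_force: 0.0
[ 494.54600543 -417.30873809  179.39041778] [ 0.067 -0.022  0.067  0.013  0.038  0.017  0.05 ]
[[323.72297128 186.61807699]]
```

View pics/w1.png

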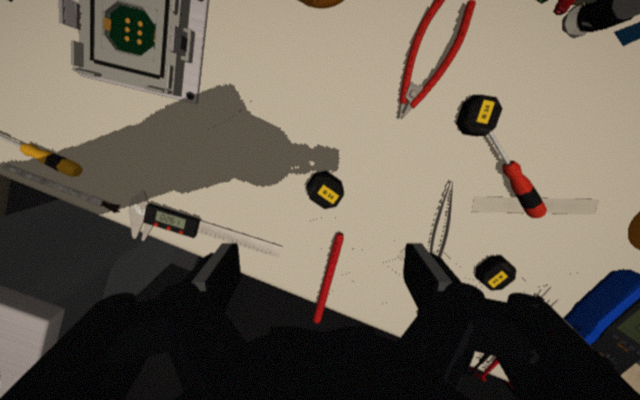

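The wrist view shows the puck at about (325,189), with part of the housing and its pocket at upper left (130,28). I'll fit the puck's silhouette.

```bash
cat >> h.py <<'E'
from scipy.optimize import minimize
def oct_(x,y,c,z): 
    a,b=x/2,y/2
    return [[sx*u,sy*v,z] for sx in(1,-1) for sy in(1,-1) for u,v in((a,b-c),(a-c,b))]
PUCK=np.array(oct_(38,44,11,0)+oct_(34.4,40.4,10,17))
def place(P,x,y,th,z=0): 
    c,s=np.cos(th),np.sin(th); P=np.asarray(P,float); return np.c_[x+c*P[:,0]-s*P[:,1],y+s*P[:,0]+c*P[:,1],P[:,2]+z]
def fit(p,mask,P,x0,z=0,k=8):
    """pose (x,y,yaw) of convex points P whose projected hull best covers mask"""
    ys,xs=np.nonzero(mask); o=np.array([xs.min()-15,ys.min()-15]); 
    m=mask[max(o[1],0):ys.max()+15,max(o[0],0):xs.max()+15].astype(np.uint8); o=np.maximum(o,0)
    m=cv2.resize(m,None,fx=k,fy=k,interpolation=cv2.INTER_LINEAR)>0
    def cost(v):
        h=cv2.convexHull(np.float32((px(p,place(P,v[0],v[1],v[2]/50,z))-o+.5)*k-.5).round().astype(int))
        c=np.zeros(m.shape,np.uint8); cv2.fillConvexPoly(c,h,1); return 1-(m&(c>0)).sum()/(m|(c>0)).sum()
    best=[minimize(cost,[x0[0],x0[1],a*50],method="Nelder-Mead",options=dict(initial_simplex=[[x0[0]+dx,x0[1]+dy,a*50+da] for dx,dy,da in((0,0,0),(4,0,0),(0,4,0),(0,0,8))],xatol=.02,fatol=1e-5)) for a in x0[2]]
    return sorted([(round(b.fun,4),b.x[0].round(2),b.x[1].round(2),round(b.x[2]/50,4)) for b in best])
E
python3 - <<'E'
from h import *
p=dict(np.load("w1.npz")); im=cv2.imread("pics/w1.png")
hsv=cv2.cvtColor(im,cv2.COLOR_BGR2HSV)
mk=((im.max(2)<75)|((hsv[...,1]>150)&(hsv[...,2]>90)&(hsv[...,0]<40)))
mk[:,:290]=0;mk[:,355:]=0;mk[:160]=0;mk[225:]=0
n,l,st,ce=cv2.connectedComponentsWithStats(mk.astype(np.uint8)); i=1+st[1:,4].argmax(); print(st[i],ce[i])
for r in fit(p,l==i,PUCK,[*w(p,(325,189),10)[:2],np.arange(0,3.14,.4)])[:4]:print(r)
o=cv2.resize(im[160:220,295:355],None,fx=9,fy=9,interpolation=cv2.INTER_CUBIC)
b=fit(p,l==i,PUCK,[*w(p,(325,189),10)[:2],np.arange(0,3.14,.4)])[0]
for z in(PUCK[:8],PUCK[8:]):
    h=cv2.convexHull(np.float32((px(p,place(z,*b[1:]))-[295,160]+.5)*9)).astype(int); cv2.polylines(o,[h],True,(255,0,255),1)
cv2.imwrite("pics/p1.png",o)
E
```

```text
[ 306  170   38   38 1021] [324.46523017 188.8805093 ]
(np.float64(0.0685), np.float64(482.3), np.float64(-428.23), np.float64(-0.1321))
(np.float64(0.069), np.float64(482.28), np.float64(-428.17), np.float64(2.9914))
(np.float64(0.069), np.float64(482.3), np.float64(-428.1), np.float64(3.0022))
(np.float64(0.0692), np.float64(482.36), np.float64(-428.27), np.float64(-0.1206))
```

View pics/p1.png

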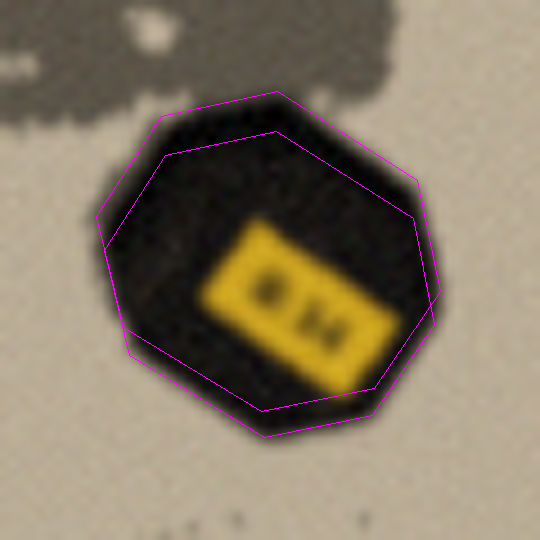

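```bash
sed -i 's/astype(np.uint8); o=np.max/astype(np.uint8)*255; o=np.max/; s/INTER_LINEAR)>0/INTER_LINEAR)>127/' h.py
cat > puck.py <<'E'
from h import *
def findpuck(p,im,x0,dx=45):
    hsv=cv2.cvtColor(im,cv2.COLOR_BGR2HSV); u,v=px(p,[x0[0],x0[1],9])[0].round().astype(int)
    mk=((im.max(2)<75)|((hsv[...,1]>150)&(hsv[...,2]>90)&(hsv[...,0]<40)))
    k=np.zeros_like(mk); k[max(v-dx,0):v+dx,u-dx:u+dx]=1; mk&=k
    n,l,st,ce=cv2.connectedComponentsWithStats(mk.astype(np.uint8)); i=1+st[1:,4].argmax(); print(st[i])
    return fit(p,l==i,PUCK,[*x0,np.arange(-.8,2.4,.4)])
E
python3 - <<'E'
from puck import *
p=dict(np.load("w1.npz")); im=cv2.imread("pics/w1.png")
print(findpuck(p,im,(482,-428),30)[::3])
togo(483,-428,100,1.44)
E
```

```text
[ 306  170   38   38 1021]
[(np.float64(0.0582), np.float64(482.31), np.float64(-428.24), np.float64(-0.1316)), (np.float64(0.0586), np.float64(482.37), np.float64(-428.26), np.float64(-0.1205)), (np.float64(0.163), np.float64(482.38), np.float64(-428.09), np.float64(1.4368))]
pos [ 491.2 -420.9  179.9] rot [-3.1385e+00 -1.7000e-03  4.3740e-01] go cm [-1.06  0.33  7.99] turn -57.44588802294013 clock 0.8167 q7 -0.44
```

```bash
python3 -m inch '[[[-0.1,0,1,-7],[-0.2,0,2,-14],[-0.3,0,3,-21],[-0.4,0,4,-28],[-0.5,0,5,-35],[-0.5,0,6,-42],[-0.5,0,7,-49],[-0.5,0,8,-56]]]' ; python3 -m inch '[[[0,0,0,-2],[0,0,0,-2],[0,0,0,-2]]]'
python3 - <<'E'
from puck import *
p=camera_params("wrist");im=get_image("wrist"); cv2.imwrite("pics/w2.png",im); np.savez("w2.npz",**p)
print(findpuck(p,im,(482,-428),60)[:2])
togo(482.4,-428.2,10,1.44)
E
```

```text
clock: 1.48
eef_pos: [481.4, -429.2, 100.7]
tool_rot: [-3.141, 0.001, 1.411]
force: [-0.7, -1.3, 0.5]
width: 85.1
gripper_force: 0.0
clock: 1.73
eef_pos: [481.9, -428.9, 101.2]
tool_rot: [-3.141, 0.0, 1.439]
force: [-1.0, 0.0, 0.8]
width: 85.4
gripper_force: 0.0
[ 305  169   42   50 1779]
[(np.float64(0.0499), np.float64(486.14), np.float64(-424.28), np.float64(-0.1595)), (np.float64(0.05), np.float64(486.03), np.float64(-424.39), np.float64(-0.1453))]
pos [ 482.4 -428.7  101.5] rot [-3.1415e+00  8.0000e-04  1.4393e+00] go cm [ 0.05 -0.    9.15] turn -0.04256596529298969 clock 1.7833 q7 0.35
```

```bash
python3 -m inch '[[[0.2,0.1,2,1.2],[0.48,0.3,4.5,1.2],[0.48,0.3,7,1.2],[0.48,0.3,9,1.2],[0.48,0.3,9.8,1.2],[0.48,0.3,9.8,1.2],[0.48,0.3,9.8,1.2]]]' ; python3 -m inch '[[[0,0,0,0],[0,0,0,0],[0,0,0,0],[0,0,0,0],[0,0,0,0],[0,0,0,0],[0,0,0,0],[0,0,0,0]]]' 2.5;  python3 -m inch '[[[0,0,0,0],[0,0,0,0],[0,0,-1,0],[0,0,-3,0],[0,0,-6,0],[0,0,-10,0],[0,0,-10,0]]]'
python3 - <<'E'
from puck import *
im=get_image("wrist"); cv2.imwrite("pics/w3.png",im)
togo(553,-189,100,1.782)
E
```

```text
clock: 2.37
eef_pos: [487.0, -423.7, 3.9]
tool_rot: [3.141, 0.001, 1.421]
force: [0.4, 0.5, 0.4]
width: 85.0
gripper_force: 0.0
clock: 3.03
eef_pos: [487.4, -423.8, 4.7]
tool_rot: [3.14, 0.001, 1.421]
force: [0.3, 0.8, 5.1]
width: 33.8
gripper_force: 59.6
clock: 3.62
eef_pos: [490.9, -426.1, 111.3]
tool_rot: [3.13, 0.006, 1.421]
force: [1.2, -1.1, -0.2]
width: 33.6
gripper_force: 59.8
pos [ 489.6 -425.3  108.5] rot [3.1333 0.0046 1.4208] go cm [24.32  2.73  0.76] turn -20.693087973102475 clock 3.6667 q7 0.33
```

View pics/w3.png

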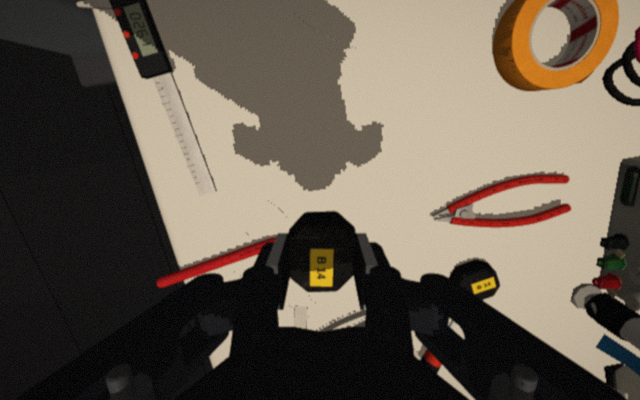

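The puck is held squarely: top at about (322,250), tag at (322,267). Next, a viewpoint with the camera right over the housing.

```bash
python3 -m inch '[[[3,0.9,-0.5,-5],[6.5,2,-1,-10],[10,3,-1,-16],[13.5,4.1,-1,-20.7],[16.5,5,-1,-20.7],[17.8,5.3,-1,-20.7],[17.8,5.3,-1,-20.7],[17.8,5.3,-1,-20.7]]]' ; python3 -m inch '[[[0,0,0,0],[0,0,0,0]]]' | head -3
python3 - <<'E'
from puck import *
s=sensors.read_state();p=camera_params("wrist");im=get_image("wrist"); cv2.imwrite("pics/w4.png",im); np.savez("w4.npz",**p)
togo(553,-189,100,1.782)
o=im[:300,150:500]
cv2.imwrite("pics/w4c.png",cv2.resize(o,None,fx=2,fy=2,interpolation=cv2.INTER_CUBIC))
E
```

```text
clock: 4.33
eef_pos: [565.1, -255.2, 112.9]
tool_rot: [-3.14, 0.0, 1.784]
force: [-0.7, -0.6, -0.4]
width: 33.6
gripper_force: 59.8
clock: 4.5
eef_pos: [564.3, -257.9, 113.0]
tool_rot: [-3.14, 0.001, 1.779]
pos [ 564.4 -257.6  113.1] rot [-3.1403e+00  9.0000e-04  1.7789e+00] go cm [6.95 0.3  1.3 ] turn -0.17713147764344356 clock 4.55 q7 0.32
```

View pics/w4c.png

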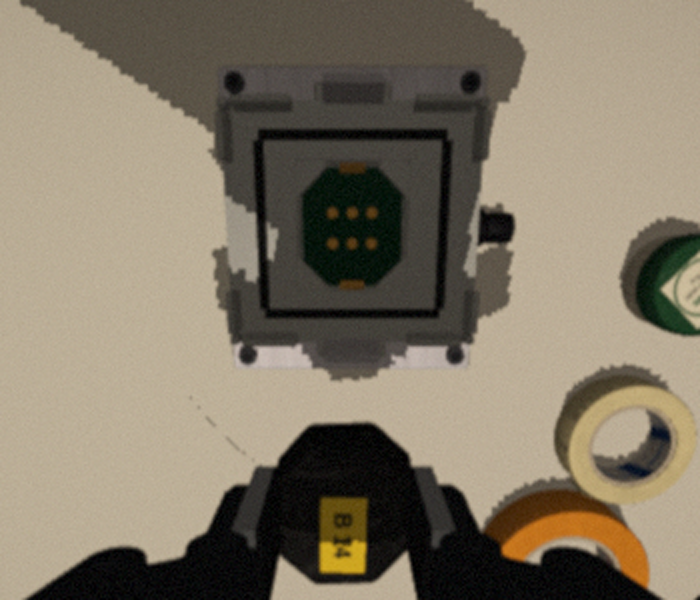

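The view shows the housing centred at about crop (352,225): plate corners (220,67), (489,67), (235,368), (468,368) and pocket x 302–403, y 163–290. The puck hangs at (343,500).

Run:
```python
from puck import *
p=dict(np.load("w4.npz"))
f=lambda u,v,z:w(p,(150+u/2-.25,v/2-.25),z)[:2]
# sub-pixel via least squares on model points in housing frame: (x,y,z) , image right=+x, image up=+y
pts=[((220,67),(-54,62,6)),((489,67),(54,62,6)),((235,368),(-54,-62,6)),((468,368),(54,-62,6)),
 ((302,225),(-20.75,0,24)),((404,225),(20.75,0,24)),((352,163),(0,23.75,24)),((352,290),(0,-23.75,24))]
from scipy.optimize import least_squares
P=np.array([b for a,b in pts],float); U=np.array([(150+a[0]/2-.25,a[1]/2-.25) for a,b in pts])
M=np.ones((8,2)); M[4]=M[5]=(1,0); M[6]=M[7]=(0,1)
for sel in (range(4),range(4,8),range(8)):
    sel=list(sel)
    g=lambda v:((px(p,place(P[sel],*v))-U[sel])*M[sel]).ravel()
    r=least_squares(g,[553,-189,.21]); print(r.x.round(3),r.fun.round(1))
```

```text
[ 5.53470e+02 -1.86131e+02  2.06000e-01] [-0.5 -0.4  0.2  0.  -0.1  0.2  0.5  0.5]
[ 5.53203e+02 -1.86168e+02  2.02000e-01] [-0.5  0.   0.5  0.   0.   0.7  0.  -0.7]
[ 5.53372e+02 -1.86145e+02  2.06000e-01] [-0.7 -0.4  0.1 -0.  -0.2  0.1  0.3  0.5 -0.3  0.   0.7  0.   0.   0.7
  0.  -0.7]
```

Run:
```python
from puck import *
from scipy.optimize import least_squares
# tag in puck frame, from w2
p=dict(np.load("w2.npz")); im=cv2.imread("pics/w2.png"); 
def yel(im,x0,y0,x1,y1):
    h=cv2.cvtColor(im,cv2.COLOR_BGR2HSV); m=((h[...,1]>120)&(h[...,2]>60)&(h[...,0]>15)&(h[...,0]<35)).astype(np.uint8)
    k=np.zeros_like(m);k[y0:y1,x0:x1]=1; m=cv2.morphologyEx(m&k,cv2.MORPH_CLOSE,np.ones((7,7))); ys,xs=np.nonzero(m);r=cv2.minAreaRect(np.c_[xs,ys].astype(np.float32)); return np.array(r[0]),r
c,r=yel(im,290,150,360,230);print(r)
d=w(p,c,17)[:2]-[486.1,-424.3];th=-.152
tag=np.array([d@[np.cos(th),np.sin(th)],d@[-np.sin(th),np.cos(th)],17]);print("tag in puck",tag)
p=dict(np.load("w4.npz")); im=cv2.imread("pics/w4.png");c4,r=yel(im,290,240,350,295);print(r)
s=sensors.read_state(); T=R.from_euler("xyz",s["tool_rot"])
P=np.array([[-8,22,0],[8,22,0],tag]); U=np.array([[150+309/2-.25,424/2-.25],[150+377/2-.25,424/2-.25],c4])
def world(v): return s["eef_pos"]+T.apply(np.c_[v[1]+P[:,0],v[0]+P[:,1],v[2]-P[:,2]])
g=lambda v:(px(p,world(v))-U).ravel()
q=least_squares(g,[0,0,5]);print("puck origin in tool",q.x.round(2),q.fun.round(1))
```

```text
((325.0, 202.0), (26.0, 16.0), 90.0)
tag in puck [-0.23934056 -4.71988534 17.        ]
((321.0, 268.0), (38.0, 24.0), 90.0)
puck origin in tool [ -12.8  -183.09  456.43] [ 20.9  21.2 -13.1  14.8  -7.5 -35.1]
```

Run:
```python
from puck import *
from scipy.optimize import least_squares
p=dict(np.load("w4.npz")); s=sensors.read_state(); T=R.from_euler("xyz",s["tool_rot"])
P=np.array([[-8,22,0],[8,22,0],[-.2,-4.7,17.]]); U=np.array([[304.25,211.75],[338.25,211.75],[321,268]])
world=lambda v: s["eef_pos"]+T.apply(np.c_[v[1]+P[:,0],v[0]+P[:,1],v[2]-P[:,2]])
g=lambda v:(px(p,world(v))-U).ravel()
print(px(p,world([0,0,5])).round(1))
for v in([0,0,5],[2,0,-3]): q=least_squares(g,v,bounds=([-15,-10,-20],[15,10,25]));print(q.x.round(2),q.fun.round(1))
```

```text
[[358.7 254.9]
 [359.7 229.8]
 [312.5 257. ]]
[-12.03   0.63  25.  ] [ 32.3  27.8  -1.3   4.9 -27.8 -28.3]
[-12.03   0.63  25.  ] [ 32.3  27.8  -1.3   4.9 -27.8 -28.3]
```

Run:
```python
from puck import *
from scipy.optimize import least_squares
p=dict(np.load("w4.npz")); s=sensors.read_state(); T=R.from_euler("xyz",s["tool_rot"])
P=np.array([[-8,22,0],[8,22,0],[-.2,-4.7,17.]]); U=np.array([[304.25,211.75],[338.25,211.75],[321,268]])
world=lambda v: s["eef_pos"]+T.apply(np.c_[v[0]+P[:,1],v[1]+P[:,0],v[2]-P[:,2]])
g=lambda v:(px(p,world(v))-U).ravel()
print(px(p,world([0,0,5])).round(1))
for v in([0,0,5],): q=least_squares(g,v);print(q.x.round(2),q.fun.round(1))
togo(553.4,-186.1,70,1.777)
```

```text
[[307.2 206.6]
 [335.7 206.7]
 [321.1 264.7]]
[-2.47 -0.08  4.55] [ 2.8 -0.7 -2.7 -0.7 -0.1  1.3]
pos [ 564.4 -257.6  113.1] rot [-3.1403e+00  9.0000e-04  1.7789e+00] go cm [7.23 0.4  4.3 ] turn 0.10934741992197468 clock 4.55 q7 0.32
```

```bash
python3 -m inch '[[[3.5,0.2,0,0],[6.5,0.4,1.5,0],[7.35,0.4,4,0],[7.35,0.4,6,0],[7.35,0.4,6.8,0],[7.35,0.4,6.8,0],[7.35,0.4,6.8,0],[7.35,0.4,6.8,0]]]'
python3 - <<'E'
from puck import *
s=sensors.read_state();p=camera_params("wrist");im=get_image("wrist"); cv2.imwrite("pics/w5.png",im); np.savez("w5.npz",**p,e=s["eef_pos"],t=s["tool_rot"])
togo(553.4,-186.1,30,1.777)
o=im[60:320,160:480]
cv2.imwrite("pics/w5c.png",cv2.resize(o,None,fx=2.3,fy=2.3,interpolation=cv2.INTER_CUBIC))
H=(553.4,-186.1,.206)
for P in ([[-54,62,6],[54,62,6]],[[-20.75,-23.75+34.5,24],[-9.75,23.75,24],[9.75,23.75,24],[20.75,12.75,24]]): print(((px(p,place(P,*H))-[160,60]+.5)*2.3).round(0).tolist())
E
```

```text
clock: 5.22
eef_pos: [554.9, -183.8, 46.3]
tool_rot: [3.14, 0.001, 1.781]
force: [-0.3, 0.3, 0.0]
width: 33.7
gripper_force: 59.8
pos [ 555.  -183.6   46.5] rot [3.1396e+00 1.3000e-03 1.7808e+00] go cm [-0.21 -0.22  1.65] turn 0.22011559496873973 clock 5.2667 q7 0.17
[[172.0, 169.0], [558.0, 171.0]]
[[289.0, 365.0], [328.0, 319.0], [401.0, 320.0], [440.0, 358.0]]
```

View pics/w5c.png

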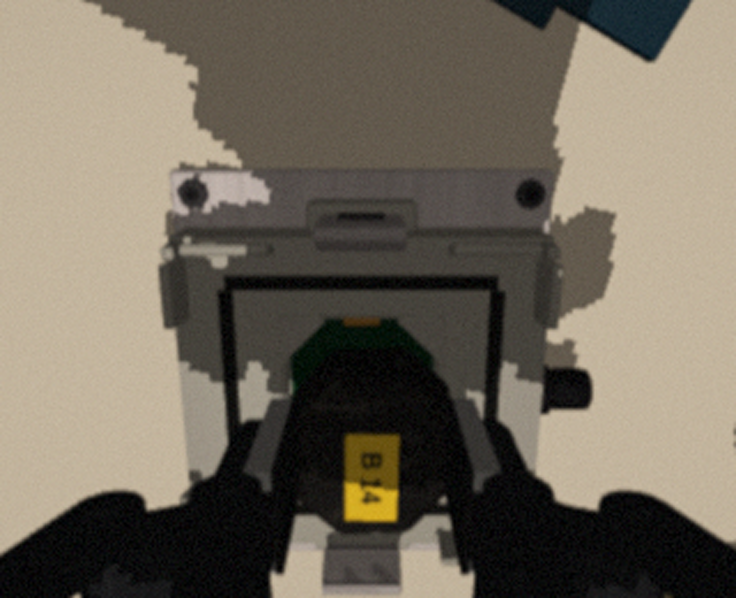

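The held puck's front lower edge is at crop (370,350). The pocket's front wall is at row 318 with its centre at column 363, so the arm is about 2 mm off along tool y. I'll work out the exact correction.

Run:
```python
from puck import *
p=dict(np.load("w5.npz")); e=p.pop("e");t=p.pop("t"); T=R.from_euler("xyz",t)
f=lambda u,v,z:T.inv().apply(w(p,(160+u/2.3-.5,60+v/2.3-.5),z)-e).round(2)
for z in(40,42,44): print(z,"puck front edge in tool",f(370,350,z))
print("tag centre",f(372,478,59),"pocket front",f(361,318,24),"sides",f(293,362,24),f(434,360,24),"plate",f(171,170,6),f(552,170,6))
```

```text
40 puck front edge in tool [18.77 -0.38  6.27]
42 puck front edge in tool [19.47 -0.37  4.26]
44 puck front edge in tool [20.17 -0.37  2.26]
tag centre [ -5.69   0.11 -12.7 ] pocket front [22.31 -2.84 22.26] sides [  9.7  -21.6   22.24] [10.27 17.18 22.31] plate [ 60.21 -56.11  40.12] [60.25 50.56 40.3 ]
```

```bash
python3 -m inch '[[[0,-0.22,0,0.2],[0,-0.22,0.5,0.2],[0,-0.22,1,0.2],[0,-0.22,1.5,0.2],[0,-0.22,1.8,0.2],[0,-0.22,2,0.2],[0,-0.22,2,0.2],[0,-0.22,2,0.2]]]'; python3 -m inch '[[[0,0,0.1,0],[0,0,0.2,0],[0,0,0.2,0]]]'
```

```text
clock: 5.93
eef_pos: [552.1, -183.4, 25.2]
tool_rot: [3.142, 0.001, 1.779]
force: [-0.5, -1.2, -0.8]
width: 34.1
gripper_force: 59.8
clock: 6.18
eef_pos: [552.4, -183.4, 23.6]
tool_rot: [3.141, 0.001, 1.779]
force: [-0.4, -1.5, 1.6]
width: 33.9
gripper_force: 60.2
```

```bash
python3 -m inch '[[[0,0,0.1,0],[0,0,0.2,0],[0,0,0.2,0]]]'; python3 -m inch '[[[0,0,0.1,0],[0,0,0.15,0],[0,0,0.15,0]]]'
python3 - <<'E'
from puck import *
im=get_image("wrist"); cv2.imwrite("pics/w6.png",im)
o=im[60:320,160:480]
cv2.imwrite("pics/w6c.png",cv2.resize(o,None,fx=2.3,fy=2.3,interpolation=cv2.INTER_CUBIC))
E
```

```text
clock: 6.43
eef_pos: [552.6, -183.4, 23.4]
tool_rot: [3.141, 0.002, 1.779]
force: [-2.7, -1.2, 17.1]
width: 33.9
gripper_force: 67.7
clock: 6.68
eef_pos: [552.6, -183.4, 23.3]
tool_rot: [3.14, 0.002, 1.779]
force: [-5.7, -0.5, 28.4]
width: 33.7
gripper_force: 73.9
```

View pics/w6c.png

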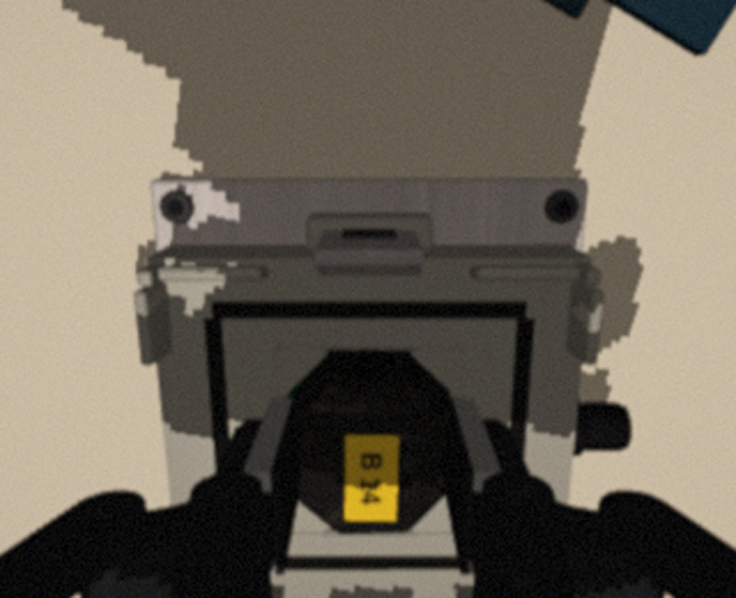

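The puck's front covers the pocket's front wall evenly at row 350, and the tag has not moved in the grip (372,478). That puts the puck in the pocket with the fingers on the deck, so I'll release it and press its top with closed fingers.

```bash
python3 -m inch '[[[0,0,-0.25,0],[0,0,-0.35,0],[0,0,-0.35,0]]]'; python3 -m inch '[[[0,0,0,0],[0,0,0,0],[0,0,0,0],[0,0,0,0]]]' 5.5;  python3 -m inch '[[[0,0,-1,0],[0,0,-3,0],[0,0,-4,0],[0,0,-4,0]]]';python3 -m inch '[[[0,0,0,0],[0,0,0,0],[0,0,0,0],[0,0,0,0],[0,0,0,0],[0,0,0,0]]]' 0
python3 - <<'E'
from puck import *
p=camera_params("wrist");im=get_image("wrist"); cv2.imwrite("pics/w7.png",im); np.savez("w7.npz",**p)
togo(553.4,-186.1,36,1.777)
E
```

```text
clock: 6.98
eef_pos: [552.5, -183.1, 23.7]
tool_rot: [3.141, 0.001, 1.779]
force: [0.4, -2.5, 4.5]
width: 34.0
gripper_force: 60.4
clock: 7.32
eef_pos: [551.5, -182.0, 22.7]
tool_rot: [-3.141, -0.001, 1.78]
force: [-0.5, 0.1, -0.2]
width: 55.1
gripper_force: 0.0
clock: 7.65
eef_pos: [553.9, -183.2, 65.9]
tool_rot: [3.137, 0.002, 1.779]
force: [0.3, -0.0, 0.6]
width: 54.9
gripper_force: 0.0
clock: 8.15
eef_pos: [551.8, -182.8, 62.9]
tool_rot: [-3.141, -0.0, 1.779]
force: [0.1, 0.9, 0.4]
width: -0.1
gripper_force: 0.0
pos [ 551.9 -182.8   63. ] rot [-3.1411e+00 -3.0000e-04  1.7789e+00] go cm [-0.35  0.08  2.7 ] turn 0.10961959431755786 clock 8.2 q7 0.18
```

```bash
python3 -m inch '[[[-0.35,0.08,0.8,0],[-0.35,0.08,1.8,0],[-0.35,0.08,2.4,0],[-0.35,0.08,2.6,0],[-0.35,0.08,2.6,0]]]'; python3 -m inch '[[[0,0,0.1,0],[0,0,0.2,0],[0,0,0.3,0],[0,0,0.3,0]]]';python3 -m inch '[[[0,0,0.1,0],[0,0,0.2,0],[0,0,0.2,0],[0,0,0.2,0]]]'
```

```text
clock: 8.62
eef_pos: [552.8, -185.9, 36.2]
tool_rot: [-3.14, -0.001, 1.779]
force: [-0.5, -0.1, 0.2]
width: 0.1
gripper_force: 0.0
clock: 8.95
eef_pos: [553.7, -186.2, 34.5]
tool_rot: [3.141, 0.0, 1.779]
force: [0.3, -0.3, -0.4]
width: 0.3
gripper_force: 0.0
clock: 9.28
eef_pos: [553.8, -186.2, 34.1]
tool_rot: [3.141, 0.001, 1.779]
force: [-3.2, 1.7, 14.2]
width: -0.1
gripper_force: 7.2
```

```bash
python3 -m inch '[[[0,0,-2.5,0],[1,0.3,-5.5,5],[4,1.3,-8,11],[7,2.3,-8,18],[8.2,2.7,-8,24],[8.2,2.7,-8,28.6],[8.2,2.7,-8,28.6],[8.2,2.7,-8,28.6]]]'; python3 -m inch '[[[0,0,0,0],[0,0,0,0],[0,0,0,0]]]' 8.5|head -3
python3 - <<'E'
from puck import *
p=camera_params("wrist");im=get_image("wrist"); cv2.imwrite("pics/w8.png",im); np.savez("w8.npz",**p)
togo(583,-33,60,1.28)
cv2.imwrite("pics/w8c.png",cv2.resize(im[:280,140:500],None,fx=2,fy=2,interpolation=cv2.INTER_CUBIC))
E
```

```text
clock: 9.95
eef_pos: [562.9, -100.5, 112.3]
tool_rot: [3.142, 0.001, 1.282]
force: [0.0, -0.3, -0.4]
width: 0.0
gripper_force: 0.0
clock: 10.2
eef_pos: [562.7, -101.2, 112.1]
tool_rot: [-3.141, 0.0, 1.279]
pos [ 562.8 -101.1  112.2] rot [-3.1414e+00  1.0000e-04  1.2791e+00] go cm [ 7.1  -0.02  5.22] turn -0.050367362252975285 clock 10.25 q7 -0.3
```

View pics/w8c.png

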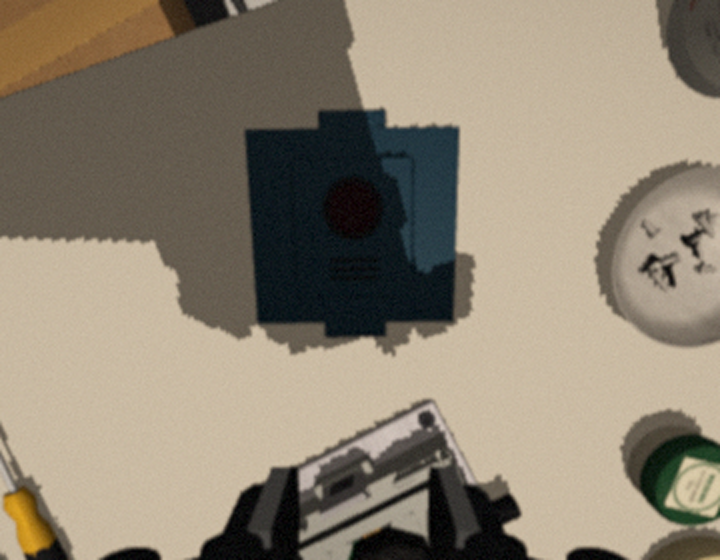

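The cover's flange corners are at crop (246,131), (460,127), (258,323) and (454,321), with tongues at the top and bottom and the window at (352,207).

Run:
```python
from puck import *
from scipy.optimize import least_squares
p=dict(np.load("w8.npz"))
pts=[((246,131),(-44,40,5)),((460,127),(44,40,5)),((258,323),(-44,-40,5)),((454,321),(44,-40,5)),
((319,111),(-14,47,3.5)),((385,110),(14,47,3.5)),((326,336),(-14,-47,3.5)),((386,336),(14,-47,3.5))]
P=np.array([b for a,b in pts],float); U=np.array([(140+a[0]/2-.25,a[1]/2-.25) for a,b in pts])
r=least_squares(lambda v:(px(p,place(P,*v))-U).ravel(),[583,-33,-.29]); print(r.x.round(4),r.fun.round(1))
x,y,t=r.x; togo(x,y,60,t+np.pi/2)
```

```text
[ 5.798736e+02 -3.101390e+01 -2.776000e-01] [-0.2 -0.6 -0.2 -0.1  0.2  0.2 -0.3 -0.1 -0.4 -0.1  0.7 -0.1 -0.2  0.7
  0.4  0.3]
pos [ 562.8 -101.1  112.2] rot [-3.1414e+00  1.0000e-04  1.2791e+00] go cm [ 7.2  -0.38  5.22] turn -0.8038405468446177 clock 10.25 q7 -0.3
```

```bash
python3 -m inch '[[[3.5,-0.2,0,-0.8],[6.5,-0.38,2,-0.8],[7.2,-0.38,5,-0.8],[7.2,-0.38,8,-0.8],[7.2,-0.38,10,-0.8],[7.2,-0.38,10.6,-0.8],[7.2,-0.38,10.6,-0.8],[7.2,-0.38,10.6,-0.8]]]'; python3 -m inch '[[[0,0,0,0],[0,0,0,0],[0,0,0,0],[0,0,0,0],[0,0,0,0],[0,0,0,0],[0,0,0,0],[0,0,0,0]]]' 4.2
```

```text
clock: 10.92
eef_pos: [580.4, -30.7, 6.8]
tool_rot: [3.141, -0.0, 1.293]
force: [0.2, 0.7, -0.2]
width: 85.2
gripper_force: 0.0
clock: 11.58
eef_pos: [581.0, -30.5, 8.0]
tool_rot: [3.139, -0.0, 1.293]
force: [-0.6, -0.2, 7.8]
width: 47.2
gripper_force: 61.5
```

```bash
python3 -m inch '[[[0,0,-1,0],[0,0,-3,0],[0,0,-5.5,0],[-1,0.1,-5.5,-5],[-4,0.4,-5.5,-11],[-7.5,0.7,-5.5,-17],[-11,1.1,-5.5,-23],[-14,1.4,-5.5,-27.7]]]'; python3 -m inch '[[[-1.6,0.15,0,0],[-1.6,0.15,0,0],[-1.6,0.15,0,0],[-1.6,0.15,0,0],[-1.6,0.15,0,0]]]'
python3 - <<'E'
from puck import *
s=sensors.read_state();p=camera_params("wrist");im=get_image("wrist"); cv2.imwrite("pics/w9.png",im); np.savez("w9.npz",**p,e=s["eef_pos"],t=s["tool_rot"])
togo(553.1,-184.8,32,1.777)
o=im[60:320,160:480]
cv2.imwrite("pics/w9c.png",cv2.resize(o,None,fx=2.3,fy=2.3,interpolation=cv2.INTER_CUBIC))
E
```

```text
clock: 12.25
eef_pos: [554.6, -171.6, 62.3]
tool_rot: [3.141, 0.002, 1.781]
force: [0.5, -0.6, -1.4]
width: 46.8
gripper_force: 62.3
clock: 12.67
eef_pos: [560.2, -182.2, 61.7]
tool_rot: [3.141, -0.001, 1.78]
force: [-0.6, 0.6, -0.5]
width: 47.2
gripper_force: 62.3
pos [ 560.1 -182.2   61.6] rot [ 3.1414e+00 -7.0000e-04  1.7796e+00] go cm [-0.11 -0.74  2.96] turn 0.15134731117499847 clock 12.7167 q7 0.16
```

```bash
python3 -m inch '[[[-0.1,-0.74,0,0.1],[-0.1,-0.74,0,0.1],[-0.1,-0.74,0,0.1],[-0.1,-0.74,0,0.1],[-0.1,-0.74,0,0.1]]]'
python3 - <<'E'
from puck import *
s=sensors.read_state();p=camera_params("wrist");im=get_image("wrist"); cv2.imwrite("pics/w9.png",im); np.savez("w9.npz",**p,e=s["eef_pos"],t=s["tool_rot"])
togo(553.1,-184.8,32,1.777)
h=cv2.cvtColor(cv2.GaussianBlur(im,(3,3),0),cv2.COLOR_BGR2HSV); m=((h[...,0]>90)&(h[...,0]<125)&(h[...,1]>90)).astype(np.uint8)
n,l,st,ce=cv2.connectedComponentsWithStats(m); i=1+st[1:,4].argmax(); print(st[i]); c=l==i
for u in range(230,420,8): 
    y=np.nonzero(c[:,u])[0]; print(u,y[0] if len(y) else None,end='; ')
print()
for v in range(120,260,10):
    x=np.nonzero(c[v])[0]; print(v,(x[0],x[-1]) if len(x) else None,end='; ')
T=R.from_euler("xyz",s["tool_rot"])
P=np.array([[-14,47,0],[14,47,0],[-44,40,0],[44,40,0],[-44,40,5],[44,40,5],[-44,0,5],[44,0,5]])
for tx in(0,-2): print("\npred cover",tx,px(p,s["eef_pos"]+T.apply(np.c_[tx+P[:,1],P[:,0],8-P[:,2]])).round(1).tolist())
Q=[[-54,62,6],[54,62,6],[-11,46,38],[11,46,38]]
print("housing",px(p,place(Q,553.4,-186.1,.206)).round(1).tolist())
g=cv2.cvtColor(im,cv2.COLOR_BGR2GRAY)
print(g[90:140,300:340].mean(1).round().astype(int).tolist())
E
```

```text
clock: 13.13
eef_pos: [553.1, -186.5, 61.4]
tool_rot: [3.141, 0.0, 1.776]
force: [0.1, 0.2, -1.6]
width: 46.8
gripper_force: 62.3
pos [ 553.1 -186.5   61.4] rot [3.1413 0.     1.7756] go cm [0.16 0.04 2.94] turn -0.08101713836747028 clock 13.1833 q7 0.16
[  241   166   161   146 14988]
230 None; 238 None; 246 178; 254 178; 262 178; 270 177; 278 176; 286 176; 294 177; 302 166; 310 166; 318 166; 326 166; 334 166; 342 166; 350 177; 358 176; 366 176; 374 177; 382 178; 390 178; 398 178; 406 None; 414 None; 
120 None; 130 None; 140 None; 150 None; 160 None; 170 (np.int64(297), np.int64(346)); 180 (np.int64(241), np.int64(401)); 190 (np.int64(242), np.int64(400)); 200 (np.int64(243), np.int64(400)); 210 (np.int64(244), np.int64(400)); 220 (np.int64(245), np.int64(399)); 230 (np.int64(245), np.int64(397)); 240 (np.int64(246), np.int64(396)); 250 (np.int64(247), np.int64(367)); 
pred cover 0 [[295.4, 161.8], [346.7, 161.8], [241.5, 174.4], [400.5, 174.4], [239.0, 176.2], [403.1, 176.3], [244.7, 244.4], [397.4, 244.4]]

pred cover -2 [[295.5, 165.4], [346.6, 165.4], [241.8, 177.9], [400.2, 178.0], [239.3, 179.9], [402.8, 179.9], [244.9, 247.5], [397.1, 247.5]]
housing [[243.7, 129.1], [399.3, 129.0], [303.3, 159.0], [340.0, 158.9]]
[97, 98, 98, 98, 97, 98, 98, 98, 98, 98, 98, 98, 98, 97, 98, 98, 98, 98, 98, 98, 98, 98, 98, 98, 98, 98, 98, 99, 98, 98, 98, 99, 98, 98, 99, 98, 99, 98, 92, 85, 84, 86, 87, 87, 87, 88, 88, 88, 89, 87]
```

Run:
```python
from puck import *
im=cv2.imread("pics/w9.png");p=dict(np.load("w9.npz"))
for r in((131,136),(136,142)):
    a=im[r[0]:r[1]].mean(0); print(r,"L",a[230:262].mean(1).round().astype(int).tolist(),"R",a[384:420].mean(1).round().astype(int).tolist())
print(px(p,place([[-54,55,6],[54,55,6],[-54,62,6],[54,62,6],[-54,62,0],[54,62,0]],553.4,-186.1,.206)).round(1).tolist())
for c in (255,285,300,340,360,385): print(c,im[120:150,c-4:c+5].mean((1,2)).round().astype(int).tolist())
```

```text
(131, 136) L [189, 189, 189, 191, 190, 189, 191, 190, 191, 190, 190, 189, 182, 168, 171, 183, 183, 172, 154, 133, 122, 121, 103, 80, 78, 107, 146, 163, 179, 185, 188, 191] R [75, 62, 56, 55, 49, 49, 47, 54, 63, 71, 82, 86, 86, 104, 152, 186, 192, 190, 191, 191, 191, 190, 190, 190, 190, 191, 190, 191, 190, 190, 190, 191, 189, 191, 191, 189]
(136, 142) L [191, 189, 191, 190, 190, 191, 191, 188, 190, 189, 189, 190, 181, 165, 170, 183, 166, 98, 56, 45, 36, 32, 31, 34, 42, 53, 53, 65, 119, 177, 190, 193] R [29, 25, 19, 13, 16, 10, 10, 13, 22, 29, 53, 81, 92, 123, 172, 190, 192, 190, 190, 191, 190, 190, 190, 190, 191, 189, 191, 187, 182, 182, 183, 184, 188, 188, 189, 189]
[[244.5, 139.4], [398.5, 139.3], [243.7, 129.1], [399.3, 129.0], [245.9, 128.7], [397.1, 128.6]]
255 [191, 190, 191, 189, 191, 189, 180, 159, 128, 113, 136, 156, 155, 136, 109, 90, 78, 71, 64, 63, 62, 67, 82, 96, 105, 114, 110, 99, 90, 89]
285 [94, 95, 96, 97, 96, 96, 95, 96, 89, 83, 82, 85, 89, 95, 98, 93, 90, 90, 89, 90, 90, 89, 87, 87, 87, 89, 88, 88, 88, 88]
300 [95, 95, 95, 95, 96, 95, 97, 97, 90, 85, 85, 86, 89, 87, 87, 88, 87, 88, 90, 88, 85, 77, 72, 74, 74, 76, 75, 75, 74, 72]
340 [96, 96, 96, 95, 95, 96, 96, 94, 87, 81, 84, 86, 87, 87, 86, 87, 87, 87, 89, 86, 80, 72, 71, 72, 73, 74, 74, 73, 70, 69]
360 [96, 95, 96, 96, 95, 97, 97, 95, 88, 85, 86, 89, 90, 88, 89, 89, 89, 90, 89, 90, 91, 88, 91, 90, 89, 89, 90, 90, 90, 91]
385 [95, 95, 96, 96, 96, 96, 95, 93, 87, 84, 86, 85, 79, 69, 55, 47, 40, 36, 33, 33, 37, 39, 44, 54, 71, 82, 86, 87, 87, 87]
```

```bash
python3 -m inch '[[[0.26,-0.02,0.3,0],[0.26,-0.02,0.8,0],[0.26,-0.02,1.2,0],[0.26,-0.02,1.5,0],[0.26,-0.02,1.5,0],[0.26,-0.02,1.5,0]]]'; python3 -m inch '[[[0,0,0.2,0],[0,0,0.4,0],[0,0,0.6,0],[0,0,0.6,0]]]'
python3 - <<'E'
from h import *
togo(553.1,-184.2,32,1.777)
E
```

```text
clock: 13.68
eef_pos: [552.1, -184.1, 46.5]
tool_rot: [-3.141, 0.0, 1.776]
force: [-1.4, -0.1, 5.4]
width: 47.0
gripper_force: 63.0
clock: 14.02
eef_pos: [552.3, -184.2, 40.8]
tool_rot: [3.141, 0.0, 1.775]
force: [-1.9, 0.2, 8.6]
width: 46.6
gripper_force: 64.2
pos [ 552.3 -184.2   40.8] rot [3.1414e+00 5.0000e-04 1.7753e+00] go cm [-0.01  0.08  0.88] turn -0.09775515748649803 clock 14.0167 q7 0.14
```

```bash
python3 -m inch '[[[0,0,0.2,0],[0,0,0.4,0],[0,0,0.4,0]]]'; python3 -m inch '[[[0,0,0.2,0],[0,0,0.4,0],[0,0,0.4,0],[0,0,0.4,0]]]'; python3 -m inch '[[[0,0,0.1,0],[0,0,0.2,0],[0,0,0.2,0]]]'
```

```text
clock: 14.27
eef_pos: [552.6, -184.7, 38.9]
tool_rot: [3.141, 0.002, 1.775]
force: [-4.8, 0.2, 23.1]
width: 46.9
gripper_force: 66.0
clock: 14.6
eef_pos: [552.7, -184.7, 38.4]
tool_rot: [3.141, 0.004, 1.775]
force: [-12.2, 3.7, 52.3]
width: 46.7
gripper_force: 69.1
clock: 14.85
eef_pos: [554.2, -184.8, 34.7]
tool_rot: [3.137, 0.004, 1.775]
force: [-4.4, 1.3, 27.7]
width: 47.0
gripper_force: 67.3
```

```bash
python3 -m inch '[[[0,-0.1,0,0],[0,-0.1,0,0],[0,-0.1,0.1,0],[0,-0.1,0.1,0]]]'
python3 - <<'E'
from puck import *
s=sensors.read_state();p=camera_params("wrist");im=get_image("wrist"); cv2.imwrite("pics/w10.png",im)
print(s["eef_pos"].round(1),s["force"].round(1))
h=cv2.cvtColor(cv2.GaussianBlur(im,(3,3),0),cv2.COLOR_BGR2HSV); m=((h[...,0]>90)&(h[...,0]<125)&(h[...,1]>90)).astype(np.uint8)
n,l,st,ce=cv2.connectedComponentsWithStats(m); i=1+st[1:,4].argmax(); print(st[i]); c=l==i
print([(u,int(np.nonzero(c[:,u])[0][0])) for u in range(246,402,12) if c[:,u].any()])
print([(v,*np.nonzero(c[v])[0][[0,-1]].tolist()) for v in range(166,250,12) if c[v].any()])
T=R.from_euler("xyz",s["tool_rot"])
P=np.array([[-14,47,0],[14,47,0],[-44,40,0],[44,40,0],[-44,40,5],[44,40,5]])
for tz in(8,10,12): print("pred cover",tz,px(p,s["eef_pos"]+T.apply(np.c_[-2+P[:,1],P[:,0],tz-P[:,2]])).round(1).tolist())
print("seated cover",px(p,place(P,553.4,-186.1,.206,24)).round(1).tolist())
print("plate",px(p,place([[-54,55,6],[54,55,6],[0,62,6]],553.4,-186.1,.206)).round(1).tolist())
v=int(px(p,place([[0,56,6]],553.4,-186.1,.206))[0,1]); a=im[v-2:v+3].mean((0,2)).round().astype(int); print(v,a[215:245].tolist(),a[400:430].tolist()); print(im[150-60:150-20,315:325].mean((1,2)).round().astype(int).tolist())
E
```

```text
clock: 15.18
eef_pos: [554.2, -184.7, 34.1]
tool_rot: [3.136, 0.004, 1.776]
force: [-5.6, 2.2, 35.9]
width: 47.1
gripper_force: 68.2
[ 554.2 -184.7   34.1] [-5.6  2.2 35.9]
[  238   163   167   144 15206]
[(246, 176), (258, 176), (270, 176), (282, 175), (294, 175), (306, 163), (318, 163), (330, 163), (342, 163), (354, 175), (366, 176), (378, 176), (390, 176)]
[(166, 296, 346), (178, 238, 404), (190, 239, 403), (202, 241, 402), (214, 242, 400), (226, 243, 398), (238, 245, 397)]
pred cover 8 [[295.5, 165.4], [346.5, 165.4], [241.8, 177.9], [400.2, 177.9], [239.2, 179.9], [402.7, 179.9]]
pred cover 10 [[295.8, 164.8], [346.2, 164.8], [242.7, 177.1], [399.2, 177.2], [240.3, 179.0], [401.7, 179.1]]
pred cover 12 [[296.1, 164.2], [345.9, 164.2], [243.7, 176.4], [398.3, 176.4], [241.3, 178.3], [400.7, 178.3]]
seated cover [[293.7, 163.3], [344.2, 163.2], [240.4, 175.7], [397.2, 175.5], [237.9, 177.7], [399.7, 177.4]]
plate [[229.9, 145.3], [407.6, 145.1], [318.9, 133.4]]
143 [197, 197, 196, 196, 195, 197, 196, 196, 196, 196, 197, 198, 196, 189, 174, 185, 174, 114, 64, 54, 45, 38, 34, 33, 35, 41, 51, 58, 56, 59] [20, 25, 36, 61, 85, 92, 128, 180, 196, 198, 196, 198, 196, 196, 196, 197, 195, 196, 197, 197, 197, 197, 197, 198, 195, 196, 196, 197, 196, 196]
[97, 98, 99, 100, 98, 99, 100, 99, 99, 99, 100, 100, 98, 99, 100, 99, 100, 100, 99, 100, 100, 99, 99, 100, 98, 100, 99, 100, 99, 99, 100, 100, 101, 100, 101, 100, 100, 100, 100, 99]
```

The cover's image has widened more at its front than its back. It has pitched in the grip, front clip end high. I'll release it and press the hood top with closed fingers instead, front end first.

```bash
python3 -m inch '[[[0,0,-0.2,0],[0,0,-0.3,0],[0,0,-0.3,0]]]'; python3 -m inch '[[[0,0,0,0],[0,0,0,0],[0,0,0,0],[0,0,0,0]]]' 6.3;  python3 -m inch '[[[0,0,-1,0],[0,0,-3,0],[0,0,-5,0],[0,0,-5,0],[0,0,-5,0]]]' | head -4;python3 -m inch '[[[0,0,0,0],[0,0,0,0],[0,0,0,0],[0,0,0,0],[0,0,0,0],[0,0,0,0]]]' 0
python3 - <<'E'
from puck import *
from scipy.optimize import least_squares
s=sensors.read_state();p=camera_params("wrist");im=get_image("wrist"); cv2.imwrite("pics/w11.png",im)
togo(553.1,-185.5,52,1.777)
h=cv2.cvtColor(cv2.GaussianBlur(im,(3,3),0),cv2.COLOR_BGR2HSV); m=((h[...,0]>90)&(h[...,0]<125)&(h[...,1]>90)).astype(np.uint8)
n,l,st,ce=cv2.connectedComponentsWithStats(m); i=1+st[1:,4].argmax(); print(st[i]); c=l==i
print([(u,int(np.nonzero(c[:,u])[0][0])) for u in range(246,402,12) if c[:,u].any()])
print([(v,*np.nonzero(c[v])[0][[0,-1]].tolist()) for v in range(120,300,12) if c[v].any()])
P=np.array([[-14,47,0],[14,47,0],[-44,40,5],[44,40,5],[-44,0,5],[44,0,5],[-44,-40,5],[44,-40,5]])
for z in(24,30): print("cover at",z,px(p,place(P,553.4,-186.1,.206,z)).round(1).tolist())
E
```

```text
clock: 15.48
eef_pos: [554.2, -185.2, 35.0]
tool_rot: [3.136, 0.004, 1.776]
force: [-1.2, 0.1, 17.8]
width: 47.1
gripper_force: 66.2
clock: 15.82
eef_pos: [550.7, -184.1, 31.8]
tool_rot: [-3.141, -0.001, 1.775]
force: [-0.4, -0.1, -0.0]
width: 63.1
gripper_force: 0.0
clock: 16.23
eef_pos: [552.0, -184.6, 83.7]
tool_rot: [3.139, 0.001, 1.775]
force: [-0.6, -0.1, -0.4]
clock: 16.73
eef_pos: [551.0, -184.2, 82.0]
tool_rot: [-3.141, -0.0, 1.775]
force: [0.5, 0.1, 0.5]
width: 0.4
gripper_force: 0.0
pos [ 551.1 -184.2   82.1] rot [-3.1412e+00 -2.0000e-04  1.7755e+00] go cm [-0.17  0.18  3.01] turn -0.0861928418542638 clock 16.7833 q7 0.17
[ 261  160  128  109 9471]
[(270, 171), (282, 171), (294, 170), (306, 161), (318, 161), (330, 161), (342, 161), (354, 170), (366, 170), (378, 170)]
[(168, 306, 343), (180, 262, 387), (192, 264, 385), (204, 265, 384), (216, 266, 383), (228, 267, 382), (240, 268, 381), (252, 269, 381), (264, 270, 380)]
cover at 24 [[304.3, 154.1], [343.2, 154.0], [261.8, 164.9], [385.7, 164.8], [265.0, 217.8], [382.3, 217.7], [267.9, 265.4], [379.3, 265.3]]
cover at 30 [[303.8, 155.2], [343.8, 155.2], [260.1, 166.4], [387.6, 166.3], [263.5, 220.7], [384.0, 220.6], [266.5, 269.4], [380.8, 269.3]]
```

```bash
cat > cov.py <<'E'
from puck import *
from scipy.optimize import least_squares
def coverfit(p,im,prior):
    h=cv2.cvtColor(cv2.GaussianBlur(im,(3,3),0),cv2.COLOR_BGR2HSV); m=((h[...,0]>90)&(h[...,0]<125)&(h[...,1]>80)).astype(np.uint8)
    n,l,st,ce=cv2.connectedComponentsWithStats(m); i=1+st[1:,4].argmax(); c=l==i; x,y,ww,hh,_=st[i]
    obs=[]  # (kind, model segment, pixel)
    q=px(p,place([[-44,40,5],[44,40,5],[-44,-40,5],[44,-40,5],[-14,47,0],[14,47,0]],*prior)); 
    for u in range(int(q[0,0])+7,int(q[4,0])-4,3): obs.append(("f",u,np.nonzero(c[:,u])[0][0]-.5))
    for u in range(int(q[5,0])+5,int(q[1,0])-6,3): obs.append(("f",u,np.nonzero(c[:,u])[0][0]-.5))
    for u in range(int(q[4,0])+4,int(q[5,0])-3,3): obs.append(("t",u,np.nonzero(c[:,u])[0][0]-.5))
    for v in range(int(q[0,1])+14,int(q[2,1])-8,4):
        a=np.nonzero(c[v])[0]; obs+=[("l",a[0]-.5,v),("r",a[-1]+.5,v)]
    for u in list(range(int(q[2,0])+6,int(q[2,0])+16,3))+list(range(int(q[3,0])-16,int(q[3,0])-5,3)): obs.append(("b",u,np.nonzero(c[:,u])[0][-1]+.5))
    seg=dict(f=([-44,40,0],[44,40,0]),t=([-14,47,0],[14,47,0]),l=([-44,40,5],[-44,-40,5]),r=([44,40,5],[44,-40,5]),b=([-44,-40,5],[44,-40,5]))
    def g(v):
        Rt=R.from_euler("xyz",[v[3],v[4],v[5]]); out=[]; S={k:px(p,Rt.apply(np.array(s,float))+v[:3]) for k,s in seg.items()}
        for k,a,b in obs:
            A,B=S[k]; d=(B-A)/np.linalg.norm(B-A); out.append(d[0]*(b-A[1])-d[1]*(a-A[0]))
        return np.array(out)
    r=least_squares(g,[prior[0],prior[1],prior[3],0,0,prior[2]],loss="soft_l1")
    f=g(r.x); ks=np.array([o[0] for o in obs])
    return r.x,{k:f[ks==k].round(1).tolist() for k in seg}
E
python3 - <<'E'
from cov import *
p=camera_params("wrist");im=cv2.imread("pics/w11.png")
v,f=coverfit(p,im,(553.4,-186.1,.206,26)); print(v.round(3)); print({k:(np.median(a),a[:4]) for k,a in f.items()})
# plate edges for the housing in the same picture
Q=px(p,place([[-54,52,6],[54,52,6],[-35,62,6],[35,62,6],[0,62,6]],553.4,-186.1,.206));print(Q.round(1).tolist())
g=im.mean(2)
r=int(Q[0,1]); print([ (k,g[k-1:k+2,int(Q[0,0])-10:int(Q[0,0])+10].mean(0).round().astype(int).tolist(),g[k-1:k+2,int(Q[1,0])-10:int(Q[1,0])+10].mean(0).round().astype(int).tolist()) for k in(r-2,)])
for q in Q[2:]: print(int(q[1])-8,g[int(q[1])-8:int(q[1])+8,int(q[0])-3:int(q[0])+4].mean(1).round().astype(int).tolist())
E
```

```text
[ 5.54839e+02 -1.89106e+02  2.57900e+01  9.30000e-02 -1.00000e-03
  2.15000e-01]
{'f': (np.float64(0.3), [0.3, 0.3, 0.3, 0.4]), 't': (np.float64(-0.5), [-0.7, -0.7, 0.3, 0.4]), 'l': (np.float64(0.0), [0.3, 0.6, 0.0, -0.6]), 'r': (np.float64(0.0), [-0.5, -0.8, -0.1, 0.5]), 'b': (np.float64(0.0), [0.2, -0.8, 0.2, 0.3])}
[[254.0, 144.6], [392.9, 144.4], [277.9, 131.3], [369.0, 131.3], [323.5, 131.3]]
[(142, [175, 178, 177, 175, 175, 178, 176, 162, 108, 77, 78, 75, 58, 38, 21, 21, 17, 21, 27, 37], [17, 17, 15, 22, 31, 44, 63, 88, 95, 93, 87, 87, 88, 89, 86, 90, 87, 85, 87, 88])]
123 [177, 176, 176, 177, 176, 171, 157, 133, 107, 123, 159, 175, 176, 175, 164, 151]
123 [86, 87, 88, 88, 86, 88, 85, 81, 75, 76, 76, 78, 78, 79, 79, 78]
123 [89, 86, 86, 89, 86, 88, 87, 83, 77, 74, 76, 79, 79, 78, 78, 79]
```

```bash
python3 -m inch '[[[0.5,0.1,0.6,0],[0.97,0.18,1.6,0],[0.97,0.18,2.6,0],[0.97,0.18,3.1,0],[0.97,0.18,3.1,0]]]'; python3 -m inch '[[[0,0,0.1,0],[0,0,0.2,0],[0,0,0.3,0],[0,0,0.4,0]]]'; python3 -m inch '[[[0,0,0.1,0],[0,0,0.2,0],[0,0,0.3,0],[0,0,0.3,0]]]'
```

```text
clock: 17.2
eef_pos: [549.7, -173.9, 49.4]
tool_rot: [-3.139, -0.001, 1.776]
force: [0.1, 0.2, 0.4]
width: 0.2
gripper_force: 0.0
clock: 17.53
eef_pos: [551.4, -174.5, 47.7]
tool_rot: [3.141, 0.0, 1.775]
force: [-0.7, -0.3, 2.0]
width: -0.1
gripper_force: 1.2
clock: 17.87
eef_pos: [551.1, -174.4, 44.2]
tool_rot: [3.141, -0.0, 1.775]
force: [0.1, 0.3, 0.5]
width: 0.2
gripper_force: 0.3
```

```bash
python3 -m inch '[[[0,0,0.1,0],[0,0,0.2,0],[0,0,0.2,0]]]'; python3 -m inch '[[[0,0,0.1,0],[0,0,0.2,0],[0,0,0.2,0]]]'
python3 - <<'E'
from cov import *
p=camera_params("wrist");im=get_image("wrist");cv2.imwrite("pics/w12.png",im)
try:
  v,f=coverfit(p,im,(553.4,-186.1,.206,24)); print(v.round(3)); print({k:np.median(a) for k,a in f.items()})
except Exception as e: print(e)
E
```

```text
clock: 18.12
eef_pos: [550.8, -174.6, 42.2]
tool_rot: [-3.141, 0.0, 1.775]
force: [-0.9, 0.5, 0.5]
width: 0.0
gripper_force: 0.1
clock: 18.37
eef_pos: [550.9, -174.6, 42.1]
tool_rot: [-3.141, 0.001, 1.775]
force: [-4.0, 1.6, 17.3]
width: -0.3
gripper_force: 8.3
index 0 is out of bounds for axis 0 with size 0
```

```bash
python3 -m inch '[[[0,0,-1,0],[-0.6,0.1,-2.5,0],[-1.2,0.2,-4.2,0],[-1.2,0.2,-4.2,0],[-1.2,0.2,-4.2,0],[-1.2,0.2,-4.2,0]]]'
python3 - <<'E'
from cov import *
p=camera_params("wrist");im=get_image("wrist");cv2.imwrite("pics/w13.png",im)
togo(553.4,-186.1,42,1.777)
v,f=coverfit(p,im,(553.4,-186.1,.206,24)); print(v.round(3)); print({k:np.median(a) for k,a in f.items()})
# clips upright? brightness profile is not needed; rear/front tongue visible rows
t=camera_params("top")
E
```

```text
clock: 18.92
eef_pos: [554.8, -185.6, 81.9]
tool_rot: [-3.141, -0.0, 1.775]
force: [0.4, -0.9, -0.6]
width: -0.3
gripper_force: 0.0
pos [ 554.6 -185.4   81.6] rot [-3.1402e+00 -9.0000e-04  1.7756e+00] go cm [-0.05 -0.12  3.96] turn -0.07795838511896439 clock 18.9667 q7 0.17
[ 5.54797e+02 -1.89428e+02  2.04210e+01  5.00000e-03 -9.00000e-03
  2.10000e-01]
{'f': np.float64(-0.5), 't': np.float64(3.1), 'l': np.float64(0.1), 'r': np.float64(-0.05), 'b': np.float64(0.0)}
```

```bash
python3 -m inch '[[[-0.5,-0.1,1,0],[-1,-0.1,2.5,0],[-1,-0.1,3.5,0],[-1,-0.1,3.8,0],[-1,-0.1,3.9,0],[-1,-0.1,4.2,0],[-1,-0.1,4.2,0]]]'; python3 -m inch '[[[0,0,-0.6,0],[0.5,0,-0.6,0],[1,0,-0.6,0],[1,0,-0.2,0],[1,0,0.1,0],[1,0,0.1,0]]]';  python3 -m inch '[[[0,0,0.1,0],[0,0,0.2,0],[0,0,0.2,0],[0,0,0.2,0]]]'
```

```text
clock: 19.55
eef_pos: [555.0, -195.8, 42.1]
tool_rot: [-3.138, 0.0, 1.775]
force: [-7.4, 0.3, 22.5]
width: 0.1
gripper_force: 11.0
clock: 20.05
eef_pos: [554.6, -183.9, 42.0]
tool_rot: [3.142, -0.001, 1.777]
force: [-7.9, 4.1, 30.7]
width: -0.1
gripper_force: 15.4
clock: 20.38
eef_pos: [554.7, -183.9, 41.9]
tool_rot: [3.141, 0.0, 1.777]
force: [-10.4, 6.6, 46.8]
width: -0.3
gripper_force: 22.9
```

```bash
python3 -m inch '[[[0,0,-0.1,0],[0,0,-0.2,0],[0,0,-0.2,0],[0,0,-0.2,0],[0,0,-0.2,0]]]' && python3 -c "
from cell import sensors,order
print(sensors.read_state()['force']); print(order.finish_job())"
```

```text
clock: 20.8
eef_pos: [554.6, -183.9, 42.0]
tool_rot: [3.141, -0.001, 1.777]
force: [-7.6, 5.1, 29.9]
width: -0.1
gripper_force: 15.1
[-7.64559746  5.06737174 29.88898578]
the job is handed in; nothing more can be done
None
```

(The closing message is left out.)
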